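Set a loose turner rivet with locking pliers

TASK

The rivet in the turner's handle has worked loose. Slide the turner gently along its channel until its butt end rests against the end stop, squeeze the bench-mounted locking pliers shut until they snap over centre and stay locked on the rivet by themselves, take your hand away for a moment, then flick the release lever so that they spring open, leaving the rivet pressed home and the turner lying against the stop. Use only light force, stop pushing the handle as soon as it goes solid, and leave the other kitchen things where they are.

Things in the scene. Friction and masses are not known exactly. Their poses are not given: they have to be found in the camera images.
- pliers: Plain steel locking pliers on a wooden board (fixed). Origin on the worktop below the shut punch. Own x = direction in which the turner slides in (roughly away from the robot); handle and release lever run out to -y; z up. Steelwork up to z = 120 mm at y -100 to 15 mm, x within 20 mm. Turner channel along x at y = 0: 14 mm wide rail from x = -120 mm, cheeks up to z = 49 mm from x = -70 to 35 mm.
- end_stop: Upright steel plate, 38 mm wide and 30 mm high, that closes the channel (fixed to the pliers); origin at the middle of the lower edge of the face that the turner meets, x = 25 mm in the pliers' frame. The channel is smooth: a pinched turner drags with 2 to 6 N (grows if it is pressed down); at the stop the force along x rises steeply.
- turner: Loose kitchen turner, 0.11 kg, lying in the channel 20 to 45 mm short of the stop: wooden handle 145 x 24 x 12 mm, steel blade 58 x 52 mm towards the robot. Origin: underside of the handle (pliers z = 40 mm) below the rivet. Own x points to the butt end (x = 25 mm); handle's other end x = -120 mm, blade tip x = -206 mm. Pinch it across the 24 mm round x = -95 mm, where its sides stand free.
- rivet_hole (a point): Centre of the rivet's hole, in the turner handle's upper face (12 mm above the turner's origin).
- rivet (a joint): How far the rivet has been pressed in, m: 0 = loose, its round 11 mm head stands 7 mm proud of the handle; about 0.005 = home, head 2 mm proud. Its fit is stiff (5 to 12 N, given by the pliers' jaw).
- punch_mark (a point): Point at the handle's upper face height where the punch comes down when the jaw is shut (pliers frame x = 0, y = 0, z = 52 mm). With the turner against the stop the rivet lies there.
- handle (a joint): Angle of the moving handle, rad: 0 = open (sprung), dead centre near 0.58, 0.62 = locked on its internal stop. Turns about the pliers' x direction through pliers-frame y = -96, z = 96 mm; the free end is pressed down. The push at the pad rises to about 7 N, vanishes as the handle snaps over centre, then goes solid at the stop. Let go before dead centre it springs back; past it, it stays locked.
- handle_pad (a point): Nominal pressing place on the dark steel grip's upper face (26 mm wide), 14 mm from its free end, for a straight grip; moves with the handle. Pliers frame: y = -165, z = 168 mm open; y = -194, z = 114 mm locked. The grip itself is set on its knuckle (73 mm nearer the pivot) up to 0.18 rad above or below straight, which differs each time, so the true face lies up to 13 mm higher or lower: go by feel.
- release (a joint): Angle of the release lever, rad: 0 = at rest (a spring returns it), at most 0.50. With the pliers locked, pressing it down beyond about 0.35 kicks the handle back over centre and the pliers spring open.
- release_pad (a point): Middle of the upper face of the flat steel paddle (30 x 46 mm) at the release lever's free end, beyond the handle's end: at rest pliers frame y = -263, z = 94 mm. The lever turns about y = -172, z = 74 mm; the paddle goes down about 45 mm with 2 to 4 N. The handle flies up on release, its grip staying at y above -215 mm.
- mug: White coffee mug, 95 mm high, bystander; origin under its middle.
- spoon: Table spoon, 187 mm long, lying on the worktop, bystander; origin under its middle.

How it is judged:
On the way, in this order (a step that is already met when the one before it is completed fails the run):
1. the turner lies against the end stop, rivet under the punch (within 2.5 mm), pliers still open and rivet still loose (x of rivet_hole in the frame of pliers above -0.0025 m and horizontal distance between rivet_hole and punch_mark below 0.004 m and value of joint handle below 0.15 rad and value of joint rivet below 0.001 m), for 0.2 s.
2. the pliers are locked over centre on the rivet and stay so with the robot touching them nowhere (value of joint handle above 0.6 rad and value of joint rivet above 0.0042 m and contact force between each of the fingers, the arm and pliers below 0.2 N), for 0.3 s.
At the end, for the whole second after the job is handed in: The pliers have sprung open (handle below 0.1 rad) and the release lever is back at rest (below 0.08 rad), the rivet is pressed in by more than 4.2 mm, and the turner lies still and flat in its channel with the rivet within 6 mm of the punch's place (value of joint handle below 0.1 rad and value of joint release below 0.08 rad and value of joint rivet above 0.0042 m and horizontal distance between rivet_hole and punch_mark below 0.006 m and height (world z) of turner below 0.044 m and linear speed of turner below 0.02 m/s); the robot touches nothing.
It fails at once if the pliers are pushed with more than 30 N (contact force between any of the fingers, the arm and pliers above 30 N).
It fails at once if the turner is rammed against the end stop with more than 25 N (contact force between turner and end_stop above 25 N).
It fails at once if a bystander (mug or spoon) is shifted by more than 30 mm (distance of any of mug, spoon from where it was at the start of the episode above 0.03 m).
It also fails if it takes over 59 s, if anything falls off the work surface, if the arm or the gripper's body presses on something with over 40 N, if the wrist force passes 120 N, or if a joint passes its speed limit or range.

ROBOT

A 7-joint arm with a two-finger parallel gripper is mounted at the origin on a cart in front of the work surface, level with it; the furniture and walls round the work are solid. World frame = base frame: x ahead of the robot, y to its left, z up, the work surface at z = 0. Lengths are in m, angles in rad, forces in N, time in s.
With the tool pointing down it reaches from about 0.35 to 0.9 m from the base axis. Payload 7.2 kg.
Tool frame: the origin (TCP) lies midway between the tips of the shut fingers; the grasp point (between the pads) lies 19 mm behind it; z points along the fingers, y is the direction in which the jaws open and shut (so a half turn about z gives the same grasp; the last joint's range is limited). The gripper opens to 88 mm and grips with 3 to 60 N. Pads are 20 mm wide; open, the fingers measure 115 mm over their backs; the gripper's body (75 mm by 178 mm) begins 61 mm behind the grasp point.
Start: joints at [-1.229, 0.411, -0.013, 1.596, 0.006, 1.134, -0.082], TCP at [0.249, 0.573, 0.223] pointing down, gripper open.
Joint ranges: [-2.95, 2.95], [-0.29, 1.99], [-1.47, 1.44], [0.14, 2.54], [-1.03, 4.17], [0.13, 1.85], [-2.86, 2.86]. Speed limits (rad/s): [2.39, 2.39, 3.01, 3.01, 3.14, 3.14, 3.14].

INTERFACE

Orientations are given as a unit quaternion [x, y, z, w].
In Python, from station import manip gives the robot as it stands. The module is installed in compiled form; this text tells all that it offers.
- The arm moves only by the tool play_rows, never from a script. Its argument "steps" is one flat list of numbers, 7 for each row, row after row: the closure, from -1 (fully open) to 1 (shut), so that 0 is half open, then the shift along the tool's x, y, z in units of 30 mm (1.0 is 30 mm), then the turn, a rotation vector about the tool's x, y, z in units of 6 degrees (1.0 is 6 degrees). A call has 1 to 8 rows; each row is the pose to reach, as a shift and turn from the pose measured when the call began, along the tool's axes at that moment; what a row does not reach only later rows make up. A row lasts 1/12 s, in which the tool goes at most 41.7 mm and 7.16 degrees, less where a joint would pass 70% of its speed; a pose out of reach is approached as far as the arm can. A call with a gripper value outside its range is refused whole. The fingers move at their own pace and stop on an object; the grip force is fixed at half the most. Time passes only in rows, so rows that repeat a pose let the fingers close. It gives the time, the measured TCP pose, the force and the opening at its end, in the units of the state.
- manip.sense(): the state, without advancing time (a new reading comes with each control period).
- manip.get_image(name): name is "side" or "top"; returns (picture, depth): 480x640x3 uint8, red, green, blue; 480x640 float32, m along the optical axis (not along the pixel's ray), 0 where there is no reading.
- manip.camera_params(name): a dict with "camera_matrix" (3x3 intrinsics, pixels), "k1" (the pictures are not rectified: a ray, as slopes to the right and down, at radius r is drawn at 1 + k1 r^2 times it, then the intrinsics apply), "R" (3x3) and "t" (3): a world point X has camera coordinates R X + t. Camera axes: x right, y down, z forward; pixel columns grow to the right and rows downward; lengths in m; the calibration is good to about 2 mm. A picture is of the moment at which its call begins. camera_params takes no time and is no camera call.
- manip.finish_job(): hands the job in, once; it reports no verdict.
The state is a dict: "t": time; "joints": joint angles; "qvel": joint speeds; "joint_torque": joint torques, N m; "tcp_pos": TCP position; "orientation": TCP orientation; "force": force on the tool from outside, world axes, zero at the start; "torque": the same for the moment, N m; "grip_width": opening from 0.0 (shut) to 1.0 (fully open).
Only numpy, scipy, OpenCV 4.12 (cv2) and the standard library are available. Lean on these libraries where they do the work, as an engineer would, in place of code of your own. Each camera call takes 0.05 s, during which the arm holds its last target.

## Working session

There is one attempt and no reset: what is moved stays moved. The work goes in short steps, Python scripts to look and compute and a tool call to move; the robot and the scene stay as the last step left them, time stands still between calls to the robot, and variables do not carry over. Pictures are saved under pics/ and viewed, and the job is handed in when it is done.

Besides the shell and the picture viewer there is one more tool, called after "Emit:" in YAML: its name, and indented under it one key for each argument. play_rows: Moves the arm, as the interface text tells. Its arguments: {"type":"object","properties":{"steps":{"type":"array","items":{"type":"number"}}},"required":["steps"]}

```bash
mkdir -p pics
python3 - <<'E'
from station import manip
import cv2,numpy as np
print(manip.sense())
for n in ["side","top"]:
    p,d=manip.get_image(n); cv2.imwrite(f"pics/{n}0.png",p[:,:,::-1]); np.save(f"{n}0.npy",d); np.save(f"{n}0c.npy",p)
    print(n,manip.camera_params(n),d.min(),d.max())
E
```

```text
{'t': 0.0, 'joints': array([-1.22917045,  0.41187508, -0.01271885,  1.59702601,  0.0056245 ,
        1.13428603, -0.08223703]), 'qvel': array([-2.36413969e-04, -5.53354878e-04, -2.00983955e-03,  5.38963751e-04,
       -2.38645894e-03, -1.81639663e-03, -9.24310747e-05]), 'joint_torque': array([ 3.90671858e-05, -5.87941253e+01,  6.41892739e-01, -2.91087806e+01,
       -5.37896901e-02,  1.80296449e-02,  1.96408128e-04]), 'tcp_pos': array([0.24887614, 0.57277361, 0.22183189]), 'orientation': array([ 2.03479833e-01,  9.79078827e-01, -7.73613323e-04, -9.44803719e-05]), 'force': array([ 0.09083691, -0.02801418,  0.23177333]), 'torque': array([-0.03296346,  0.01359383,  0.03390696]), 'grip_width': 1.0051213565472779}
side {'camera_matrix': array([[609.32300048,   0.        , 330.1480742 ],
       [  0.        , 609.32300048, 242.11777769],
       [  0.        ,   0.        ,   1.        ]]), 'k1': -0.146693462323445, 'R': array([[ 0.86898336, -0.49479585, -0.00670745],
       [-0.30825439, -0.53066763, -0.78953853],
       [ 0.38710097,  0.68816345, -0.61366433]]), 't': array([-0.43962264,  0.29679773,  0.94571511])} 0.0 2.8826842
top {'camera_matrix': array([[564.61413912,   0.        , 318.31149695],
       [  0.        , 564.61413912, 241.36392323],
       [  0.        ,   0.        ,   1.        ]]), 'k1': -0.034929084185655934, 'R': array([[ 0.02207983, -0.99966448,  0.01354314],
       [-0.994645  , -0.02333297, -0.10068212],
       [ 0.10096434, -0.01124757, -0.99482646]]), 't': array([0.03969104, 0.55429246, 1.19607508])} 0.0 2.1403146
```

View pics/side0.png

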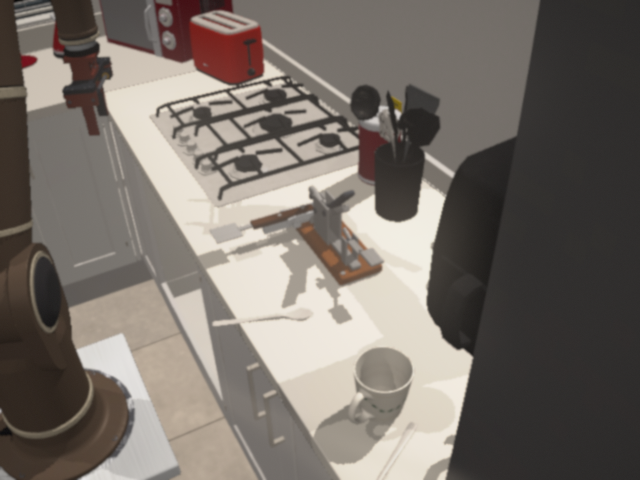

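View pics/top0.png

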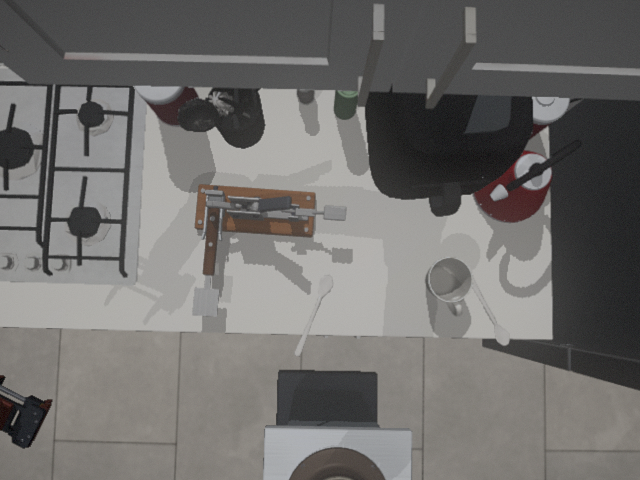

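```bash
cat > h.py <<'E'
import numpy as np,cv2
from station import manip
def cp(n):
    c=manip.camera_params(n); return c["camera_matrix"],c["k1"],np.array(c["R"]),np.array(c["t"])
def ray(n,u,v):
    K,k1,R,t=cp(n)
    p=cv2.undistortPoints(np.array([[[u,v]]],float),K,np.array([k1,0,0,0,0.]))[0,0]
    d=R.T@np.array([p[0],p[1],1]); return -R.T@t,d
def onz(n,u,v,z):
    o,d=ray(n,u,v); return o+d*(z-o[2])/d[2]
def dep(n,u,v,D):
    o,d=ray(n,u,v); return o+d*D
def proj(n,X):
    K,k1,R,t=cp(n)
    return cv2.projectPoints(np.array(X,float).reshape(-1,3),cv2.Rodrigues(R)[0],t,K,np.array([k1,0,0,0,0.]))[0][:,0]
def cloud(n,d):
    K,k1,R,t=cp(n)
    v,u=np.mgrid[0:480,0:640]
    p=cv2.undistortPoints(np.stack([u,v],-1).reshape(-1,1,2).astype(float),K,np.array([k1,0,0,0,0.]))[:,0]
    C=np.c_[p,np.ones(len(p))]*d.reshape(-1,1)
    return ((C-t)@R).reshape(480,640,3)
E
python3 - <<'E'
import cv2
a=cv2.imread('pics/top0.png')[170:330,180:360]; cv2.imwrite('pics/top0z.png',cv2.resize(a,None,fx=4.4,fy=3.7*1.0,interpolation=2) if 0 else cv2.resize(a,(666,592),interpolation=2))
a=cv2.imread('pics/side0.png')[170:300,200:400]; cv2.imwrite('pics/side0z.png',cv2.resize(a,(800,520),interpolation=2))
E
```

```text
(no output)
```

View pics/top0z.png

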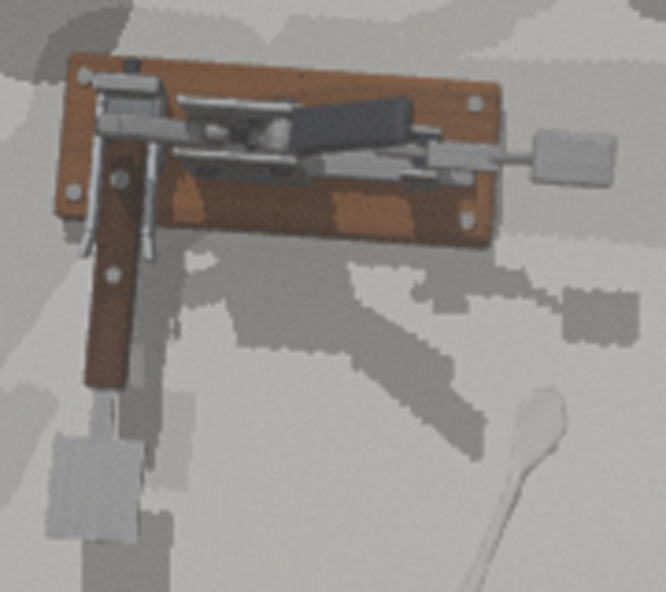

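View pics/side0z.png

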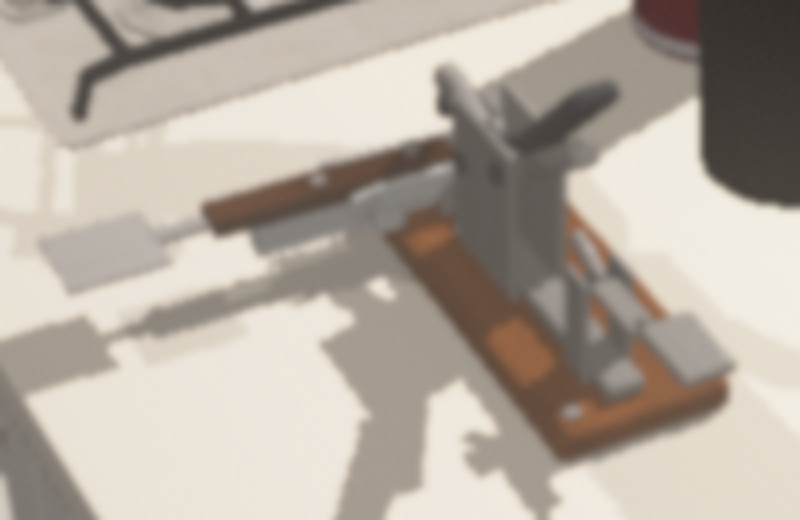

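Run:
```python
from h import *
c=np.load('top0c.npy'); d=np.load('top0.npy'); P=cloud('top',d)
# table check
print('table',np.nanmedian(P[300:320,260:290,2]), P[212:214,320:350].reshape(-1,3)[::6].round(3))
hsv=cv2.cvtColor(c,cv2.COLOR_RGB2HSV)
# paddle: by depth
m=((P[...,2]>0.07)&(P[...,2]<0.115)); m[:,:322]=0;m[:,352:]=0;m[:195]=0;m[230:]=0
m[:]=m; ys,xs=np.where(m); print('paddle n',len(xs),xs.min(),xs.max(),ys.min(),ys.max(),P[m].mean(0),np.median(P[m],0))
r=cv2.minAreaRect(np.c_[xs,ys].astype(np.float32)); print(r, onz('top',*r[0],.094))
# turner handle: brown
b=(hsv[...,1]>90)&((hsv[...,0]<15)|(hsv[...,0]>170)); b2=b.copy(); b2[:236]=0;b2[282:]=0;b2[:,:195]=0;b2[:,225:]=0
k,l,s,ce=cv2.connectedComponentsWithStats(b2.astype(np.uint8)); print(s)
i=1+np.argmax(s[1:,4]); 
for v in range(238,276,4):
    u=np.where(l[v]==i)[0]; print(v,u.min(),u.max(),onz('top',(u.min()+u.max())/2,v,.052).round(4),np.median(P[v,u,2]).round(4))
# board
bb=b.copy(); bb[:180]=0;bb[240:]=0;bb[:,:190]=0;bb[:,325:]=0
ys,xs=np.where(bb);r=cv2.minAreaRect(np.c_[xs,ys].astype(np.float32));bx=cv2.boxPoints(r);print(bx)
for z in (0.012,0.02): print([onz('top',*q,z).round(4) for q in bx])
print('boardz',P[224,290],P[222,280])
# blade
m=((P[...,2]>0.03)&(P[...,2]<0.07)); m[:278]=0;m[318:]=0;m[:,:188]=0;m[:,:][:,222:]=0
ys,xs=np.where(m);print(P[m].mean(0),cv2.minAreaRect(np.c_[xs,ys].astype(np.float32)),np.median(P[m],0))
# base of grip
m=(c.max(2)<95); m[:192]=0;m[215:]=0;m[:,:255]=0;m[:,294:]=0
ys,xs=np.where(m);r=cv2.minAreaRect(np.c_[xs,ys].astype(np.float32));print('grip',r,cv2.boxPoints(r))
for u in range(262,292,4): print(u,P[201:206,u].mean(0).round(4))
```

```text
table -0.00032450374365013043 [[6.080e-01 5.100e-02 9.000e-02]
 [4.300e-01 6.600e-02 1.245e+00]
 [6.080e-01 2.600e-02 9.300e-02]
 [6.090e-01 1.400e-02 9.100e-02]
 [6.090e-01 1.000e-03 9.300e-02]
 [6.060e-01 5.100e-02 8.700e-02]
 [6.060e-01 3.800e-02 9.300e-02]
 [6.060e-01 2.600e-02 9.400e-02]
 [6.070e-01 1.400e-02 9.200e-02]
 [6.070e-01 1.000e-03 9.000e-02]]
paddle n 323 322 346 205 220 [0.60690857 0.02119967 0.09335306] [0.60661125 0.02037433 0.09350053]
((333.8121643066406, 212.6294403076172), (23.7965145111084, 14.391904830932617), 4.085616588592529) [0.60677821 0.02242125 0.094     ]
[[     0      0    640    480 307200]]Traceback (most recent call last):
  File "<stdin>", line 13, in <module>
    return _wrapfunc(a, 'argmax', axis=axis, out=out, **kwds)
    return bound(*args, **kwds)
ValueError: attempt to get argmax of an empty sequence
```

Run:
```python
from h import *
c=np.load('top0c.npy'); d=np.load('top0.npy'); P=cloud('top',d)
print(c[260,210],c[230,280],c[270,209],c[203,280],c[212,335])
ci=c.astype(int)
b=(ci[...,0]-ci[...,2]>25)
b2=b.copy(); b2[:236]=0;b2[282:]=0;b2[:,:195]=0;b2[:,225:]=0
for v in range(238,276,4):
    u=np.where(b2[v])[0]
    if len(u): print(v,u.min(),u.max(),onz('top',(u.min()+u.max())/2,v,.052).round(4),np.median(P[v,u,2]).round(4))
v=np.where(b2[:,208])[0]; print('handle end', v.max(),onz('top',208,v.max()+.5,.052))
bb=b.copy(); bb[:180]=0;bb[240:]=0;bb[:,:190]=0;bb[:,325:]=0
ys,xs=np.where(bb);r=cv2.minAreaRect(np.c_[xs,ys].astype(np.float32));bx=cv2.boxPoints(r);print(bx)
for z in (0.012,0.02): print([onz('top',*q,z).round(4) for q in bx])
print('boardz',P[224,290],P[222,280])
m=((P[...,2]>0.03)&(P[...,2]<0.07)); m[:278]=0;m[318:]=0;m[:,:188]=0;m[:,222:]=0
ys,xs=np.where(m);print('blade',P[m].mean(0),cv2.minAreaRect(np.c_[xs,ys].astype(np.float32)),np.median(P[m],0))
m=(c.max(2)<95); m[:192]=0;m[215:]=0;m[:,:255]=0;m[:,294:]=0
ys,xs=np.where(m);r=cv2.minAreaRect(np.c_[xs,ys].astype(np.float32));print('grip',r,cv2.boxPoints(r))
for u in range(258,292,3): print(u,np.median(P[199:205,u],0).round(4))
```

```text
[91 76 65] [118  89  71] [93 75 64] [77 76 78] [138 138 139]
254 205 213 [0.5185 0.2833 0.052 ] 0.0527
258 206 212 [0.51  0.283 0.052] 0.053
262 207 212 [0.5016 0.2816 0.052 ] 0.0514
266 204 211 [0.493  0.2854 0.052 ] 0.0521
270 204 209 [0.4845 0.2872 0.052 ] 0.0503
handle end 273 [0.47720065 0.28373053 0.052     ]
[[193.82777 235.80193]
 [197.46394 183.68352]
 [314.82294 191.87135]
 [311.18677 243.98976]]
[array([0.5607, 0.3256, 0.012 ]), array([0.677 , 0.3227, 0.012 ]), array([0.6648, 0.0623, 0.012 ]), array([0.5487, 0.0676, 0.012 ])]
[array([0.5598, 0.3239, 0.02  ]), array([0.6754, 0.3211, 0.02  ]), array([0.6633, 0.0623, 0.02  ]), array([0.5479, 0.0676, 0.02  ])]
boardz [0.59059155 0.114912   0.02105898] [0.59437551 0.13682646 0.02182159]
blade [0.42064507 0.28767813 0.04700881] ((205.7869110107422, 296.84429931640625), (24.716257095336914, 38.2966194152832), 5.19442892074585) [0.41961827 0.28749613 0.04707618]
grip ((274.0, 205.0), (18.0, 38.0), 90.0) [[255. 196.]
 [293. 196.]
 [293. 214.]
 [255. 214.]]
258 [0.6268 0.1779 0.1063]
261 [0.6208 0.1701 0.1262]
264 [0.6197 0.1634 0.1336]
267 [0.6166 0.1567 0.1422]
270 [0.6179 0.1504 0.147 ]
273 [0.6166 0.144  0.1547]
276 [0.616  0.1377 0.1593]
279 [0.6141 0.1314 0.1685]
282 [0.6137 0.1254 0.1731]
285 [0.6131 0.1194 0.178 ]
288 [0.6126 0.1135 0.183 ]
291 [0.6157 0.1081 0.1761]
```

Run:
```python
from h import *
c=np.load('top0c.npy'); d=np.load('top0.npy'); P=cloud('top',d)
g=cv2.cvtColor(c,cv2.COLOR_RGB2GRAY)
m=(g<105)&(P[...,2]>.035)&(P[...,2]<.075)
pts=[]
for v in range(243,273,2):
    u=np.where(m[v,195:225])[0]+195
    if len(u): 
        q=onz('top',(u.min()+u.max())/2,v,.052); pts.append(q); print(v,u.min(),u.max(),q.round(4))
pts=np.array(pts); print(np.polyfit(pts[:,0],pts[:,1],1), np.polyval(np.polyfit(pts[:,0],pts[:,1],1),[.42,.62]))
# blade rows
for v in range(288,316,3):
    u=np.where((P[v,185:225,2]>.03)&(P[v,185:225,2]<.07))[0]+185; print(v,u.min(),u.max(),onz('top',(u.min()+u.max())/2,v,.047).round(4))
# board edges fit: columns -> top & bottom
ci=c.astype(int); b=(ci[...,0]-ci[...,2]>25)
T=[];B=[]
for u in range(225,305,3):
    v=np.where(b[178:250,u])[0]+178; T.append(onz('top',u,v.min()-.5,.02)); B.append(onz('top',u,v.max()+.5,.02))
T=np.array(T);B=np.array(B)
print('top',np.polyfit(T[:,1],T[:,0],1),'bot',np.polyfit(B[:,1],B[:,0],1))
# paddle
m=(P[...,2]>.08)&(P[...,2]<.105); m[:,:325]=0;m[:,350:]=0;m[:203]=0;m[223:]=0
print(P[m].mean(0),P[m].min(0),P[m].max(0))
# grip mask by height
m=(P[...,2]>.125)&(P[...,2]<.21);m[:190]=0;m[220:]=0;m[:,:255]=0;m[:,296:]=0
G=P[m];print(len(G))
for lo in np.arange(.1,.18,.008):
    s=G[(G[:,1]>=lo)&(G[:,1]<lo+.008)]
    if len(s): print(lo.round(3),len(s),s[:,0].min().round(4),s[:,0].max().round(4),np.median(s[:,2]).round(4),s[:,2].max().round(4))
```

```text
243 206 216 [0.542 0.28  0.052]
245 205 216 [0.5377 0.2809 0.052 ]
247 205 216 [0.5334 0.2807 0.052 ]
249 205 216 [0.5292 0.2806 0.052 ]
251 205 215 [0.5249 0.2815 0.052 ]
253 205 215 [0.5206 0.2813 0.052 ]
255 205 215 [0.5164 0.2811 0.052 ]
257 204 215 [0.5121 0.282  0.052 ]
259 204 215 [0.5079 0.2818 0.052 ]
261 204 215 [0.5037 0.2816 0.052 ]
263 204 214 [0.4994 0.2825 0.052 ]
265 204 214 [0.4952 0.2824 0.052 ]
267 203 214 [0.4909 0.2832 0.052 ]
269 203 214 [0.4867 0.2831 0.052 ]
271 203 214 [0.4825 0.2829 0.052 ]
[-0.04793232  0.30626169] [0.28613011 0.27654365]
288 195 209 [0.4465 0.2961 0.047 ]
291 194 218 [0.4404 0.2874 0.047 ]
294 194 218 [0.4341 0.2871 0.047 ]
297 194 218 [0.4278 0.2868 0.047 ]
300 194 217 [0.4214 0.2876 0.047 ]
303 193 217 [0.4151 0.2884 0.047 ]
306 193 217 [0.4088 0.2882 0.047 ]
309 193 217 [0.4026 0.2879 0.047 ]
312 192 216 [0.3962 0.2898 0.047 ]
315 194 216 [0.39   0.2874 0.047 ]
top [0.04791988 0.66002187] bot [0.02792867 0.56907895]
[0.60684076 0.01979977 0.09347758] [ 0.59159416 -0.00261208  0.08483288] [0.62316603 0.04085211 0.09905243]
408
0.1 2 0.6108 0.6122 0.1777 0.1794
0.108 58 0.5989 0.6241 0.1808 0.1872
0.116 53 0.5988 0.6241 0.177 0.1844
0.124 52 0.5995 0.6237 0.1703 0.181
0.132 54 0.5995 0.6252 0.1602 0.1686
0.14 46 0.6 0.6245 0.1534 0.1592
0.148 45 0.6007 0.6265 0.1456 0.1528
0.156 50 0.6009 0.625 0.1382 0.1447
0.164 45 0.6013 0.626 0.1291 0.1363
0.172 3 0.6054 0.6257 0.1268 0.1272
```

Run:
```python
from h import *
d=np.load('side0.npy');c=np.load('side0c.npy'); P=cloud('side',d)
print('rivet',onz('top',212.4,218.4,.059))
m=(P[...,2]>.08)&(P[...,2]<.105)&(P[...,1]<.06)&(P[...,0]>.57)&(P[...,0]<.64)&(P[...,1]>-.03)
if m.any(): print('paddle',m.sum(),P[m].mean(0),P[m].min(0),P[m].max(0))
m=(P[...,2]>.125)&(P[...,2]<.21)&(P[...,1]<.18)&(P[...,1]>.08)&(P[...,0]>.57)&(P[...,0]<.65)
G=P[m]
for lo in np.arange(.1,.18,.008):
    s=G[(G[:,1]>=lo)&(G[:,1]<lo+.008)]
    if len(s): print(lo.round(3),len(s),s.min(0).round(4),s.max(0).round(4))
m=(P[...,2]>.05)&(P[...,2]<.056)&(P[...,1]<.31)&(P[...,1]>.25)&(P[...,0]>.46)&(P[...,0]<.54)
G=P[m]
for lo in np.arange(.46,.54,.01):
    s=G[(G[:,0]>=lo)&(G[:,0]<lo+.01)]
    if len(s): print(lo.round(3),len(s),s.min(0).round(4),s.max(0).round(4))
# spoon, mug, obstacles
d=np.load('top0.npy');T=cloud('top',d)
m=(T[...,2]>.08)&(T[...,0]>.35)&(T[...,0]<.9)&(T[...,1]>-.35)&(T[...,1]<.5)
H=np.zeros((12,18))
for p in T[m]:
    i,j=int((p[0]-.35)/.05),int((p[1]+.4)/.05); H[i,j]=max(H[i,j],p[2])
print('cols y from -.4 step .05; rows x from .35');print((H*100).astype(int))
```

```text
rivet [0.59367788 0.27799043 0.059     ]
paddle 281 [0.60557391 0.01704674 0.09249581] [ 0.5907604  -0.00528241  0.08185294] [0.62284421 0.05648378 0.09747413]
0.1 16 [0.6001 0.1038 0.1744] [0.6206 0.1078 0.1825]
0.108 70 [0.5981 0.108  0.1655] [0.6223 0.116  0.1845]
0.116 68 [0.5977 0.1164 0.1315] [0.6193 0.124  0.181 ]
0.124 43 [0.5989 0.124  0.125 ] [0.6202 0.1318 0.1659]
0.132 28 [0.5978 0.1323 0.1259] [0.6212 0.1393 0.164 ]
0.14 27 [0.5992 0.14   0.1252] [0.6193 0.148  0.1507]
0.148 23 [0.5999 0.1487 0.1259] [0.621  0.1554 0.1445]
0.156 6 [0.6008 0.1574 0.1255] [0.6025 0.163  0.134 ]
0.164 3 [0.5994 0.1648 0.125 ] [0.6035 0.1703 0.1286]
0.47 15 [0.4729 0.27   0.0502] [0.4798 0.2912 0.0547]
0.48 20 [0.4811 0.2714 0.05  ] [0.4895 0.2937 0.0536]
0.49 26 [0.4901 0.2694 0.05  ] [0.4999 0.2938 0.0534]
0.5 20 [0.5006 0.2676 0.0501] [0.5093 0.2879 0.0554]
0.51 21 [0.5104 0.2688 0.0501] [0.5194 0.2913 0.0529]
0.52 17 [0.5202 0.2683 0.0504] [0.5291 0.2907 0.0538]
0.53 23 [0.53   0.2681 0.0502] [0.5389 0.2891 0.0556]
cols y from -.4 step .05; rows x from .35
[[  0   0   0   0   0   0   0  
[... 169 characters left out ...]
  0   0   0   0   0   0]
 [  0   0   9   9   9   0   0   0   0   0   0   0   0   0   0   0   0   0]
 [  0   0   0   0   0   0   0   9   9   8  17  11  11   0   0   0   0   0]
 [  0  22  12  18  18  18  81   9  81   9  18  15  11  10   0   0   0   0]
 [  0  63  72  81  81  81  82  82  81  81  80  79  79  79  80  76  66   0]
 [  0  32  33  34  33  34  33   0   0   0   0   0  27  30  29   0   0   0]
 [  0  32  33  34  33  33  33  20   0   0   0  30  31  30  29   0   0   0]
 [  0   0   0   0   0   0  31  22  14   0   0  27  24  25  17  17  17   0]
 [  0   0   0   0   0   0   0  13  14   8   0   0  11  14  13   0   0   0]
 [  0   0   0   0   0   0   0   0   0   0   0   0   0   0   0   0   0   0]]
```

```bash
cat >> h.py <<'E'
from scipy.spatial.transform import Rotation as Ro
PSI=-0.048; O=np.array([0.6195,0.2785,0.0])
def W(p): # pliers->world
    return O+Ro.from_euler('z',PSI).apply(p)
def Pl(w): return Ro.from_euler('z',-PSI).apply(np.array(w)-O)
def goal(pos,yaw=None,tilt=0):
    """yaw: world angle (rad) of tool y, tool down"""
    s=manip.sense(); R=Ro.from_quat(s['orientation'])
    d=R.inv().apply(np.array(pos)-s['tcp_pos'])/.03
    r=np.zeros(3)
    if yaw is not None:
        y=np.array([np.cos(yaw),np.sin(yaw),0]); z=np.array([0,0,-1.]); x=np.cross(y,z)
        T=Ro.from_matrix(np.c_[x,y,z]); r=np.degrees((R.inv()*T).as_rotvec())/6
    print('t',round(s['t'],2),'tcp',s['tcp_pos'].round(4),'pl',Pl(s['tcp_pos']).round(4),'F',s['force'].round(2),'gw',round(s['grip_width'],3),'j',s['joints'].round(2)); print('shift',d.round(3),'rot',r.round(3)); return d,r
E
python3 -c "
from h import *
goal([.501,.282,.2],np.pi/2+PSI)"
```

```text
t 0.1 tcp [0.2489 0.5728 0.2219] pl [-0.3843  0.2762  0.2219] F [ 0.02 -0.36 -0.01] gw 1.005 j [-1.23  0.41 -0.01  1.6   0.01  1.13 -0.08]
shift [-11.57   -5.543   0.739] rot [-1.300e-02 -1.000e-03 -3.455e+00]
```

Emit:
play_rows:
  steps: [-1, -1.4, -0.7, 0.1, 0, 0, -0.45, -1, -2.8, -1.4, 0.2, 0, 0, -0.9, -1, -4.2, -2.0, 0.3, 0, 0, -1.3, -1, -5.6, -2.7, 0.4, 0, 0, -1.7, -1, -6.9, -3.3, 0.5, 0, 0, -2.1, -1, -8.1, -3.9, 0.6, 0, 0, -2.5, -1, -9.3, -4.5, 0.7, 0, 0, -2.9, -1, -10.3, -5.0, 0.74, 0, 0, -3.2]

```text
t: 0.77
tcp_pos: [0.4661, 0.3187, 0.2]
orientation: [0.036, 0.999, -0.001, -0.0]
force: [0.3, 0.1, 1.1]
grip_width: 1.001
```

```bash
python3 -c "
from h import *
goal([.501,.282,.1],np.pi/2+PSI)"
```

```text
t 0.77 tcp [0.4661 0.3187 0.2   ] pl [-0.1552  0.0328  0.2   ] F [0.29 0.15 1.09] gw 1.001 j [-0.72  0.33  0.04  1.77 -0.01  1.04  0.83]
shift [-1.253 -1.131  3.335] rot [-0.017 -0.009 -0.232]
```

Emit:
play_rows:
  steps: [-1, -0.8, -0.7, 0.4, 0, 0, -0.23, -1, -1.25, -1.13, 1.2, 0, 0, -0.23, -1, -1.25, -1.13, 2.2, 0, 0, -0.23, -1, -1.25, -1.13, 3.3, 0, 0, -0.23, -1, -1.25, -1.13, 3.3, 0, 0, -0.23, -1, -1.25, -1.13, 3.3, 0, 0, -0.23]

```text
t: 1.27
tcp_pos: [0.4997, 0.2813, 0.0998]
orientation: [0.024, 1.0, -0.002, -0.002]
force: [0.7, 0.5, 0.6]
grip_width: 1.0
```

Run:
```python
from h import *
goal([.501,.2825,.031],np.pi/2+PSI)
p,d=manip.get_image('top'); cv2.imwrite('pics/top1.png',cv2.resize(p[150:330,150:360,::-1],(700,600),interpolation=2))
```

```text
t 1.27 tcp [0.4997 0.2813 0.0998] pl [-0.1198 -0.0029  0.0998] F [0.73 0.52 0.58] gw 1.0 j [-0.63  0.46  0.05  1.85 -0.03  0.84  0.95]
shift [-0.051  0.05   2.294] rot [-0.041 -0.042 -0.001]
```

View pics/top1.png

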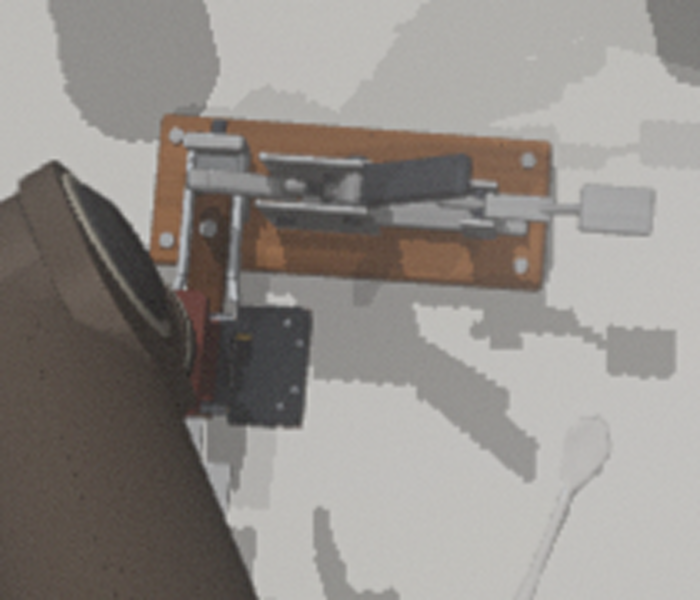

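Emit:
play_rows:
  steps: [-1, -0.05, 0.05, 0.8, 0, 0, 0, -1, -0.05, 0.05, 1.6, 0, 0, 0, -1, -0.05, 0.05, 2.29, 0, 0, 0, -1, -0.05, 0.05, 2.29, 0, 0, 0, 0, -0.05, 0.05, 2.29, 0, 0, 0, 0.1, -0.05, 0.05, 2.29, 0, 0, 0]

```text
t: 1.82
tcp_pos: [0.5035, 0.2846, 0.0352]
orientation: [0.024, 1.0, -0.0, 0.0]
force: [-0.6, 0.4, 1.1]
grip_width: 0.887
```

Emit:
play_rows:
  steps: [0.3, 0, 0, 0, 0, 0, 0, 0.4, 0, 0, 0, 0, 0, 0, 0.5, 0, 0, 0, 0, 0, 0, 0.6, 0, 0, 0, 0, 0, 0, 0.6, 0, 0, 0, 0, 0, 0, 0.6, 0, 0, 0, 0, 0, 0]

```text
t: 2.32
tcp_pos: [0.5035, 0.2846, 0.0353]
orientation: [0.024, 1.0, -0.0, 0.0]
force: [0.4, -0.6, -0.6]
grip_width: 0.435
```

Run:
```python
from h import *
goal([.501,.2825,.031],np.pi/2+PSI)
```

```text
t 2.32 tcp [0.5035 0.2846 0.0353] pl [-0.1161  0.0005  0.0353] F [ 0.38 -0.58 -0.55] gw 0.435 j [-0.63  0.55  0.04  1.88 -0.03  0.71  0.95]
shift [ 0.081 -0.073  0.142] rot [-0.004  0.009  0.005]
```

Emit:
play_rows:
  steps: [0.4, 0, -0.08, 0.14, 0, 0, 0, 0.5, 0, -0.08, 0.14, 0, 0, 0, 0.6, 0, -0.08, 0.14, 0, 0, 0, 0.8, 0, -0.08, 0.14, 0, 0, 0, 1, 0, -0.08, 0.14, 0, 0, 0, 1, 0, -0.08, 0.14, 0, 0, 0, 1, 0, -0.08, 0.14, 0, 0, 0]

```text
t: 2.9
tcp_pos: [0.5034, 0.2821, 0.031]
orientation: [0.024, 1.0, -0.0, 0.0]
force: [0.7, 0.4, -1.5]
grip_width: 0.271
```

Run:
```python
from h import *
goal([.501,.2825,.031],np.pi/2+PSI); print(manip.sense()['torque'])
```

```text
t 2.9 tcp [0.5034 0.2821 0.031 ] pl [-0.1162 -0.002   0.031 ] F [ 0.71  0.35 -1.48] gw 0.271 j [-0.63  0.56  0.04  1.88 -0.03  0.7   0.96]
shift [0.08  0.009 0.001] rot [-0.004  0.007  0.004]
[ 0.04436086  0.02917672 -0.00538362]
```

Emit:
play_rows:
  steps: [1, -0.1, 0, 0, 0, 0, 0, 1, -0.2, 0, 0, 0, 0, 0, 1, -0.3, 0, 0, 0, 0, 0, 1, -0.4, 0, 0, 0, 0, 0, 1, -0.5, 0, 0, 0, 0, 0, 1, -0.55, 0, 0, 0, 0, 0]

```text
t: 3.4
tcp_pos: [0.5205, 0.2812, 0.0311]
orientation: [0.024, 1.0, -0.0, 0.001]
force: [0.5, -0.3, -0.5]
grip_width: 0.27
```

Run:
```python
from h import *
goal([.523,.2815,.031],np.pi/2+PSI); print(manip.sense()['torque'])
```

```text
t 3.4 tcp [0.5205 0.2812 0.0311] pl [-0.099  -0.002   0.0311] F [ 0.46 -0.26 -0.51] gw 0.27 j [-0.61  0.58  0.04  1.85 -0.03  0.72  0.97]
shift [-0.083  0.013  0.002] rot [-0.004  0.011  0.001]
[-0.00032496  0.00319453 -0.02656118]
```

Emit:
play_rows:
  steps: [1, -0.04, 0, 0, 0, 0, 0, 1, -0.08, 0, 0, 0, 0, 0, 1, -0.12, 0, 0, 0, 0, 0]

```text
t: 3.65
tcp_pos: [0.5241, 0.281, 0.031]
orientation: [0.024, 1.0, -0.0, 0.0]
force: [-0.7, -0.3, -1.4]
grip_width: 0.271
```

Emit:
play_rows:
  steps: [1, -0.03, 0, 0, 0, 0, 0, 1, -0.06, 0, 0, 0, 0, 0]

```text
t: 3.82
tcp_pos: [0.526, 0.281, 0.031]
orientation: [0.024, 1.0, -0.0, 0.0]
force: [0.1, -0.0, -1.7]
grip_width: 0.273
```

Run:
```python
from h import *
goal([.523,.2815,.031],np.pi/2+PSI)
p,d=manip.get_image('top'); cv2.imwrite('pics/top2.png',cv2.resize(p[150:330,150:360,::-1],(700,600),interpolation=2))
print(manip.sense()['force'])
```

```text
t 3.82 tcp [0.526 0.281 0.031] pl [-0.0935 -0.002   0.031 ] F [ 0.14 -0.03 -1.71] gw 0.273 j [-0.6   0.58  0.04  1.84 -0.03  0.72  0.98]
shift [0.1   0.013 0.001] rot [-0.005  0.009  0.001]
[ 0.3554355   0.52153874 -0.85125884]
```

View pics/top2.png

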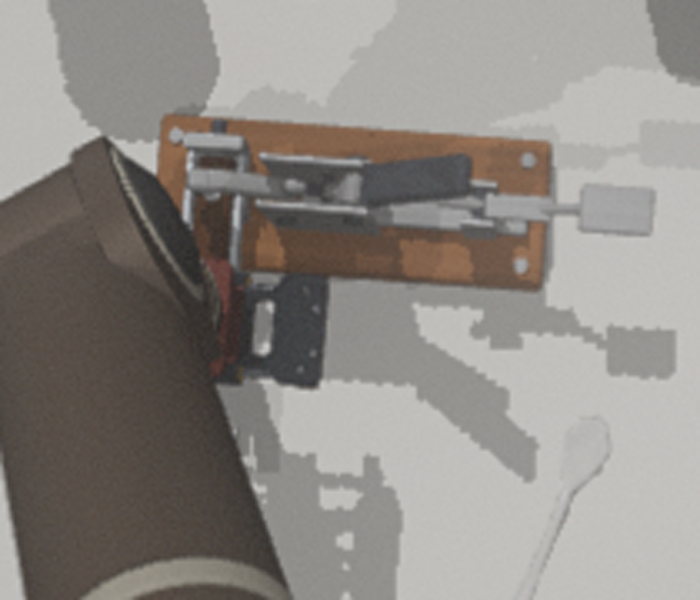

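Emit:
play_rows:
  steps: [1, -0.03, 0, 0, 0, 0, 0, 1, -0.06, 0, 0, 0, 0, 0]

```text
t: 4.03
tcp_pos: [0.528, 0.2809, 0.0311]
orientation: [0.024, 1.0, -0.0, 0.001]
force: [-0.4, 0.4, -0.3]
grip_width: 0.272
```

Emit:
play_rows:
  steps: [1, -0.03, 0, 0, 0, 0, 0, 1, -0.06, 0, 0, 0, 0, 0]

```text
t: 4.2
tcp_pos: [0.5281, 0.2808, 0.0306]
orientation: [0.024, 1.0, -0.001, -0.001]
force: [-7.3, 0.4, -0.2]
grip_width: 0.275
```

Emit:
play_rows:
  steps: [1, -0.03, 0, 0, 0, 0, 0, 1, -0.06, 0, 0, 0, 0, 0]

```text
t: 4.37
tcp_pos: [0.5281, 0.2809, 0.0304]
orientation: [0.023, 1.0, -0.001, -0.003]
force: [-9.6, 0.0, 6.4]
grip_width: 0.269
```

Emit:
play_rows:
  steps: [1, 0, 0, -0.02, 0, 0, 0, 1, 0, 0, -0.02, 0, 0, 0, 1, 0, 0, -0.02, 0, 0, 0]

```text
t: 4.62
tcp_pos: [0.528, 0.2809, 0.031]
orientation: [0.023, 1.0, -0.001, -0.003]
force: [-3.3, -0.6, -0.1]
grip_width: 0.268
```

Run:
```python
from h import *
goal([.523,.2815,.031],np.pi/2+PSI)
p,d=manip.get_image('top'); cv2.imwrite('pics/top3.png',cv2.resize(p[150:330,150:360,::-1],(700,600),interpolation=2))
p,d=manip.get_image('side'); cv2.imwrite('pics/side3.png',cv2.resize(p[150:300,200:400,::-1],(800,600),interpolation=2))
```

```text
t 4.62 tcp [0.528  0.2809 0.031 ] pl [-0.0915 -0.002   0.031 ] F [-3.3  -0.64 -0.11] gw 0.268 j [-0.6   0.59  0.04  1.83 -0.04  0.73  0.99]
shift [ 0.168  0.012 -0.   ] rot [-0.02  -0.05   0.012]
```

View pics/side3.png

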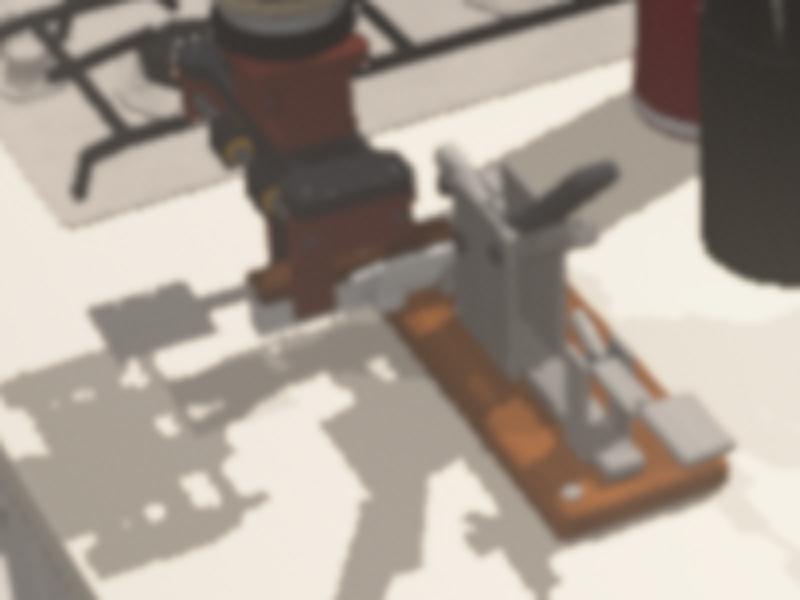

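Emit:
play_rows:
  steps: [0.6, 0, 0, 0, 0, 0, 0, 0.4, 0, 0, 0, 0, 0, 0, 0.2, 0, 0, 0, 0, 0, 0, 0, 0, 0, 0, 0, 0, 0, -0.2, 0, 0, 0, 0, 0, 0, -0.2, 0, 0, 0, 0, 0, 0, -0.2, 0, 0, -0.8, 0, 0, 0, -0.2, 0, 0, -1.6, 0, 0, 0]

```text
t: 5.38
tcp_pos: [0.5273, 0.2803, 0.0782]
orientation: [0.023, 1.0, -0.002, -0.004]
force: [0.8, 0.4, 0.2]
grip_width: 0.6
```

Emit:
play_rows:
  steps: [-0.2, 0, 0, -1, 0, 0, 0, -0.2, 0, 0, -2, 0, 0, 0, -0.2, 0.5, 0, -3, 0, 0, 0, 0, 1, 0, -4, 0, 0, 0, 0.3, 1, 0, -5, 0, 0, 0, 0.5, 1, 0, -5.3, 0, 0, 0, 1, 1, 0, -5.3, 0, 0, 0]

```text
t: 5.97
tcp_pos: [0.5, 0.2831, 0.2406]
orientation: [0.023, 1.0, -0.0, -0.002]
force: [0.6, -0.6, 0.1]
grip_width: 0.338
```

Run:
```python
from h import *
print(W([0,-.160,.215])); goal(W([0,-.160,.24]),PSI);goal(W([0,-.160,.24]),np.pi+PSI);
p,d=manip.get_image('top'); cv2.imwrite('pics/top4.png',cv2.resize(p[150:330,150:360,::-1],(700,600),interpolation=2))
P=cloud('top',d); c=p
g=cv2.cvtColor(c,cv2.COLOR_RGB2GRAY)
m=(g<105)&(P[...,2]>.035)&(P[...,2]<.075)
for v in range(225,280,3):
    u=np.where(m[v,195:225])[0]+195
    if len(u): print(v,u.min(),u.max(),onz('top',(u.min()+u.max())/2,v,.052).round(4))
```

```text
[0.61182295 0.11868428 0.215     ]
t 5.97 tcp [0.5    0.2831 0.2406] pl [-0.1196 -0.0011  0.2406] F [ 0.63 -0.56  0.15] gw 0.338 j [-0.64  0.31  0.05  1.7  -0.02  1.13  0.94]
shift [-3.979 -5.301  0.01 ] rot [-0.028 -0.019 15.012]
t 5.97 tcp [0.5    0.2831 0.2406] pl [-0.1196 -0.0011  0.2406] F [ 0.63 -0.56  0.15] gw 0.338 j [-0.64  0.31  0.05  1.7  -0.02  1.13  0.94]
shift [-3.979 -5.301  0.01 ] rot [  0.019  -0.028 -14.988]
225 207 221 [0.5806 0.2753 0.052 ]
228 207 221 [0.5741 0.275  0.052 ]
231 206 221 [0.5677 0.2758 0.052 ]
234 207 209 [0.561  0.2872 0.052 ]
243 206 210 [0.5418 0.2864 0.052 ]
246 206 210 [0.5354 0.2861 0.052 ]
249 205 210 [0.529  0.2869 0.052 ]
252 205 210 [0.5226 0.2867 0.052 ]
255 205 210 [0.5163 0.2864 0.052 ]
258 205 209 [0.5099 0.2872 0.052 ]
261 205 209 [0.5035 0.2869 0.052 ]
273 212 212 [0.4785 0.2753 0.052 ]
```

View pics/top4.png

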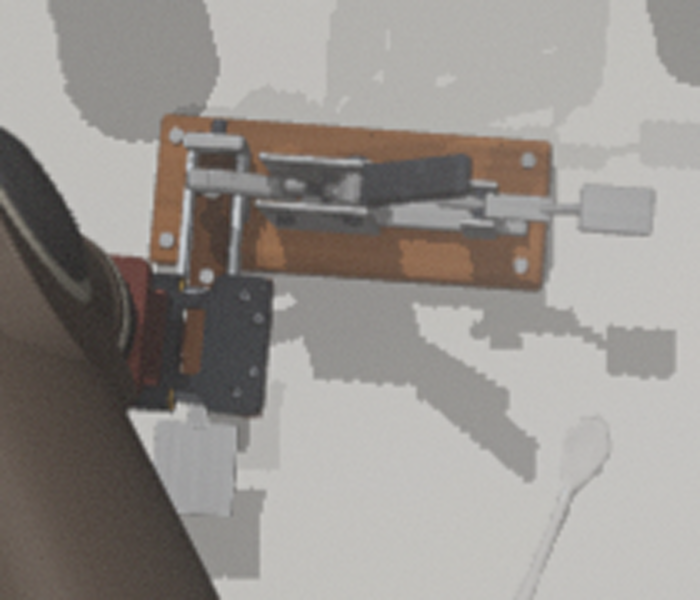

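Emit:
play_rows:
  steps: [1, -0.5, -0.7, 0, 0, 0, 1.1, 1, -1, -1.35, 0, 0, 0, 2.2, 1, -1.5, -2, 0, 0, 0, 3.3, 1, -2, -2.7, 0, 0, 0, 4.4, 1, -2.5, -3.3, 0, 0, 0, 5.5, 1, -3, -4, 0, 0, 0, 6.6, 1, -3.5, -4.7, 0, 0, 0, 7.7, 1, -3.98, -5.3, 0, 0, 0, 8.8]

```text
t: 6.68
tcp_pos: [0.611, 0.1158, 0.2354]
orientation: [0.469, 0.883, -0.004, -0.003]
force: [0.4, -0.3, 0.3]
grip_width: 0.005
```

Run:
```python
from h import *
goal(W([0,-.155,.21]),PSI)
```

```text
t 6.68 tcp [0.611  0.1158 0.2354] pl [-0.0007 -0.1629  0.2354] F [ 0.42 -0.33  0.27] gw 0.005 j [-0.49  0.41  0.3   1.6  -0.13  1.17  0.44]
shift [0.197 0.185 0.846] rot [-0.095  0.017  6.145]
```

Emit:
play_rows:
  steps: [1, 0.1, 0.1, 0, 0, 0, 1.1, 1, 0.2, 0.19, 0.2, 0, 0, 2.2, 1, 0.2, 0.19, 0.4, 0, 0, 3.3, 1, 0.2, 0.19, 0.6, 0, 0, 4.4, 1, 0.2, 0.19, 0.7, -0.1, 0, 5.5, 1, 0.2, 0.19, 0.8, -0.1, 0, 6.14, 1, 0.2, 0.19, 0.85, -0.1, 0, 6.14, 1, 0.2, 0.19, 0.85, -0.1, 0, 6.14]

```text
t: 7.35
tcp_pos: [0.6113, 0.1235, 0.2076]
orientation: [0.723, 0.691, -0.002, 0.0]
force: [0.4, 0.4, 1.1]
grip_width: 0.005
```

Run:
```python
from h import *
goal(W([0,-.155,.19]),PSI)
p,d=manip.get_image('side'); cv2.imwrite('pics/side5.png',cv2.resize(p[150:300,200:400,::-1],(800,600),interpolation=2))
```

```text
t 7.35 tcp [0.6113 0.1235 0.2076] pl [-0.0008 -0.1552  0.2076] F [0.41 0.36 1.1 ] gw 0.005 j [-0.59  0.44  0.43  1.64 -0.2   1.11 -0.15]
shift [0.009 0.028 0.586] rot [-0.019  0.032  0.027]
```

View pics/side5.png

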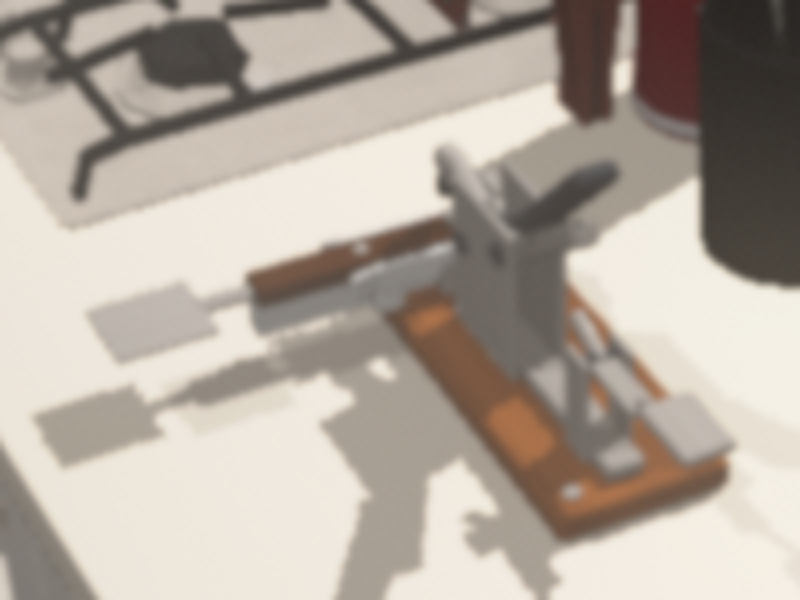

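Emit:
play_rows:
  steps: [1, 0, 0, 0.4, 0, 0, 0, 1, 0, 0, 0.7, 0, 0, 0, 1, 0, 0, 0.9, 0, 0, 0, 1, 0, 0, 1.0, 0, 0, 0]

```text
t: 7.73
tcp_pos: [0.6123, 0.1188, 0.1788]
orientation: [0.724, 0.69, -0.003, 0.003]
force: [-5.1, -12.6, 21.8]
grip_width: 0.006
```

Emit:
play_rows:
  steps: [1, -0.05, 0, 0.08, 0, 0, 0, 1, -0.1, 0, 0.16, 0, 0, 0, 1, -0.15, 0, 0.2, 0, 0, 0]

```text
t: 7.98
tcp_pos: [0.612, 0.1119, 0.173]
orientation: [0.724, 0.69, -0.003, 0.003]
force: [-3.6, -3.2, 10.1]
grip_width: 0.001
```

Run:
```python
from h import *
goal(W([0,-.165,.161]),PSI)
```

```text
t 7.98 tcp [0.612  0.1119 0.173 ] pl [ 0.0005 -0.1667  0.173 ] F [-3.62 -3.17 10.14] gw 0.001 j [-0.57  0.47  0.43  1.68 -0.21  1.04 -0.12]
shift [ 0.061 -0.018  0.401] rot [0.001 0.089 0.   ]
```

Emit:
play_rows:
  steps: [1, 0.03, 0, 0.06, 0, 0, 0, 1, 0.06, 0, 0.12, 0, 0, 0, 1, 0.06, 0, 0.18, 0, 0, 0]

```text
t: 8.23
tcp_pos: [0.6125, 0.1109, 0.1683]
orientation: [0.724, 0.689, -0.004, 0.004]
force: [0.1, -0.4, 7.5]
grip_width: 0.005
```

Emit:
play_rows:
  steps: [1, 0, 0, 0.06, 0, 0, 0, 1, 0, 0, 0.12, 0, 0, 0, 1, 0, 0, 0.18, 0, 0, 0]

```text
t: 8.48
tcp_pos: [0.6133, 0.1102, 0.1635]
orientation: [0.724, 0.689, -0.003, 0.005]
force: [-1.0, -2.0, 11.4]
grip_width: 0.002
```

Run:
```python
from h import *
goal(W([0,-.165,.161]),PSI)
p,d=manip.get_image('side'); cv2.imwrite('pics/side6.png',cv2.resize(p[150:300,200:400,::-1],(800,600),interpolation=2))
```

```text
t 8.48 tcp [0.6133 0.1102 0.1635] pl [ 0.0019 -0.1684  0.1635] F [-0.96 -2.   11.39] gw 0.002 j [-0.57  0.48  0.43  1.69 -0.21  1.02 -0.12]
shift [ 0.115 -0.063  0.08 ] rot [ 0.028  0.106 -0.014]
```

View pics/side6.png

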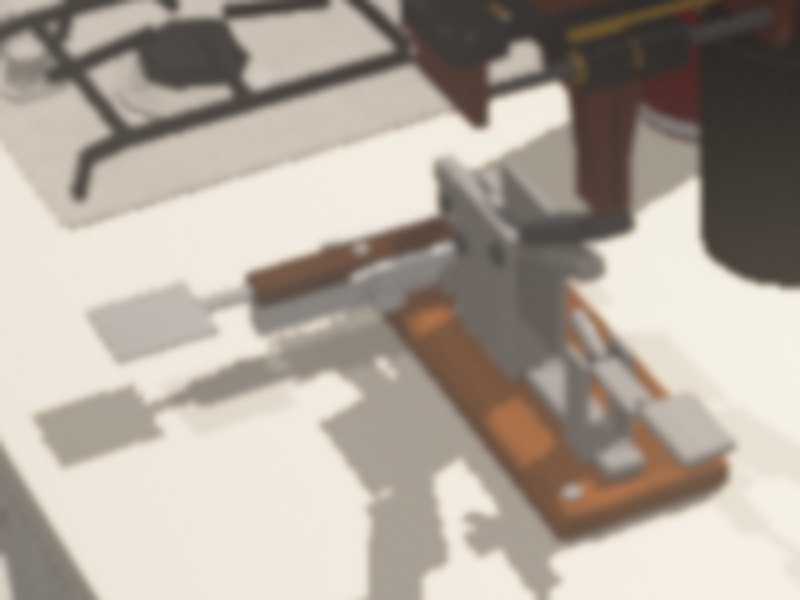

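Emit:
play_rows:
  steps: [1, -0.04, 0, 0.06, 0, 0, 0, 1, -0.08, 0, 0.12, 0, 0, 0, 1, -0.12, -0.03, 0.18, 0, 0, 0, 1, -0.16, -0.05, 0.24, 0, 0, 0]

```text
t: 8.87
tcp_pos: [0.6126, 0.1052, 0.1567]
orientation: [0.724, 0.69, -0.002, 0.006]
force: [1.1, 0.2, 9.6]
grip_width: 0.006
```

Emit:
play_rows:
  steps: [1, -0.04, 0, 0.06, 0, 0, 0, 1, -0.08, 0, 0.12, 0, 0, 0, 1, -0.12, 0, 0.18, 0, 0, 0, 1, -0.16, 0, 0.24, 0, 0, 0]

```text
t: 9.2
tcp_pos: [0.6128, 0.1004, 0.1497]
orientation: [0.724, 0.69, -0.001, 0.006]
force: [-1.1, 0.1, 5.8]
grip_width: 0.005
```

Run:
```python
from h import *
goal(W([0,-.180,.14]),PSI)
p,d=manip.get_image('side'); cv2.imwrite('pics/side7.png',cv2.resize(p[150:300,200:400,::-1],(800,600),interpolation=2))
```

```text
t 9.2 tcp [0.6128 0.1004 0.1497] pl [ 0.0018 -0.1782  0.1497] F [-1.06  0.15  5.82] gw 0.005 j [-0.55  0.49  0.42  1.71 -0.22  0.98 -0.1 ]
shift [-0.057 -0.064  0.323] rot [0.062 0.093 0.   ]
```

View pics/side7.png

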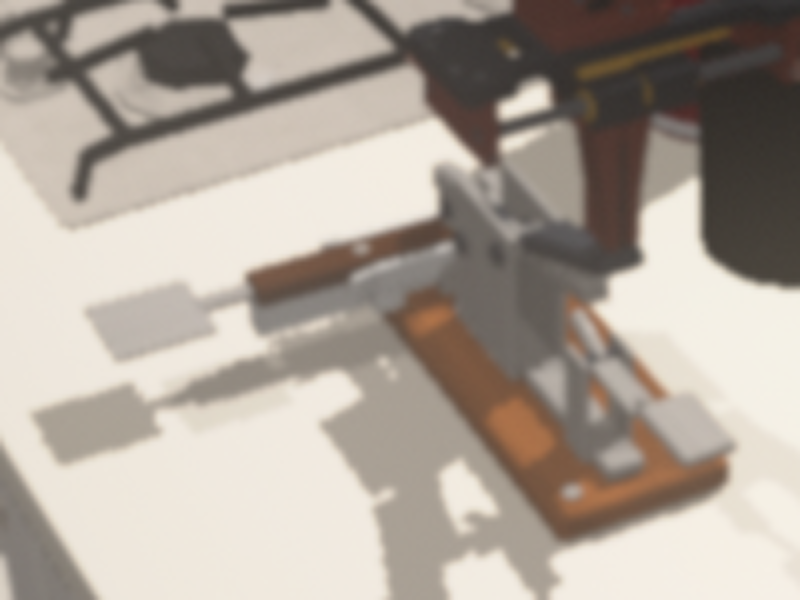

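Emit:
play_rows:
  steps: [1, -0.03, -0.02, 0.06, 0, 0, 0, 1, -0.06, -0.04, 0.12, 0, 0, 0, 1, -0.08, -0.06, 0.18, 0, 0, 0, 1, -0.1, -0.06, 0.24, 0, 0, 0]

```text
t: 9.58
tcp_pos: [0.6117, 0.0966, 0.1421]
orientation: [0.724, 0.69, -0.001, 0.006]
force: [2.5, -1.3, 4.0]
grip_width: 0.004
```

Emit:
play_rows:
  steps: [1, -0.03, 0, 0.06, 0, 0, 0, 1, -0.06, 0, 0.12, 0, 0, 0, 1, -0.08, 0, 0.18, 0, 0, 0]

```text
t: 9.83
tcp_pos: [0.6116, 0.094, 0.1363]
orientation: [0.724, 0.69, -0.001, 0.006]
force: [1.0, -0.5, 2.1]
grip_width: 0.006
```

Emit:
play_rows:
  steps: [1, -0.02, 0, 0.06, 0, 0, 0, 1, -0.04, 0, 0.12, 0, 0, 0]

```text
t: 10.0
tcp_pos: [0.6109, 0.0927, 0.1318]
orientation: [0.724, 0.69, -0.001, 0.006]
force: [0.8, 0.1, 0.7]
grip_width: 0.003
```

Run:
```python
from h import *
goal(W([0,-.185,.125]),PSI)
p,d=manip.get_image('side'); cv2.imwrite('pics/side8.png',cv2.resize(p[150:300,200:400,::-1],(800,600),interpolation=2))
```

```text
t 10.0 tcp [0.6109 0.0927 0.1318] pl [ 0.0003 -0.186   0.1318] F [0.77 0.12 0.71] gw 0.003 j [-0.53  0.51  0.42  1.74 -0.23  0.94 -0.08]
shift [ 0.037 -0.012  0.227] rot [0.064 0.099 0.003]
```

View pics/side8.png

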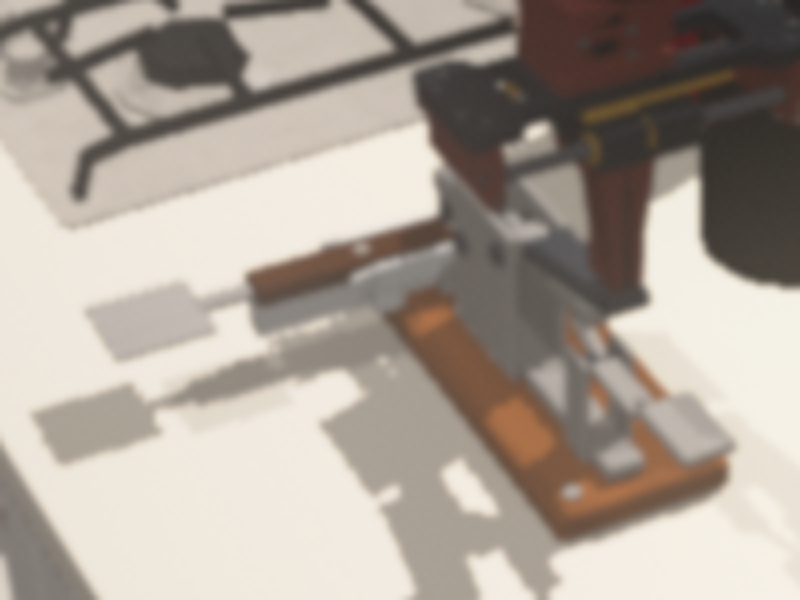

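Emit:
play_rows:
  steps: [1, -0.01, 0, 0.05, 0, 0, 0, 1, -0.02, 0, 0.1, 0, 0, 0]

```text
t: 10.22
tcp_pos: [0.6099, 0.092, 0.1278]
orientation: [0.724, 0.69, -0.002, 0.005]
force: [-0.7, 0.3, 3.5]
grip_width: 0.004
```

Emit:
play_rows:
  steps: [1, -0.01, 0, 0.05, 0, 0, 0, 1, -0.02, 0, 0.1, 0, 0, 0]

```text
t: 10.38
tcp_pos: [0.611, 0.0919, 0.1269]
orientation: [0.724, 0.69, -0.001, 0.006]
force: [-5.8, 0.7, 25.9]
grip_width: 0.007
```

Emit:
play_rows:
  steps: [1, 0, 0, -0.2, 0, 0, 0, 1, 0, 0, -0.6, 0, 0, 0, 1, 0, 0, -1, 0, 0, 0, 1, 0, 0, -1.5, 0, 0, 0]

```text
t: 10.72
tcp_pos: [0.6103, 0.0922, 0.1725]
orientation: [0.724, 0.69, -0.001, 0.006]
force: [0.9, -0.4, -0.3]
grip_width: 0.004
```

Run:
```python
from h import *
goal(W([0,-.270,.15]),PSI)
p,d=manip.get_image('side'); cv2.imwrite('pics/side9.png',cv2.resize(p[150:300,200:400,::-1],(800,600),interpolation=2))
```

```text
t 10.72 tcp [0.6103 0.0922 0.1725] pl [-0.0002 -0.1865  0.1725] F [ 0.93 -0.44 -0.31] gw 0.004 j [-0.55  0.46  0.43  1.7  -0.21  1.02 -0.09]
shift [-2.776e+00  1.000e-03  7.770e-01] rot [0.058 0.092 0.007]
```

View pics/side9.png

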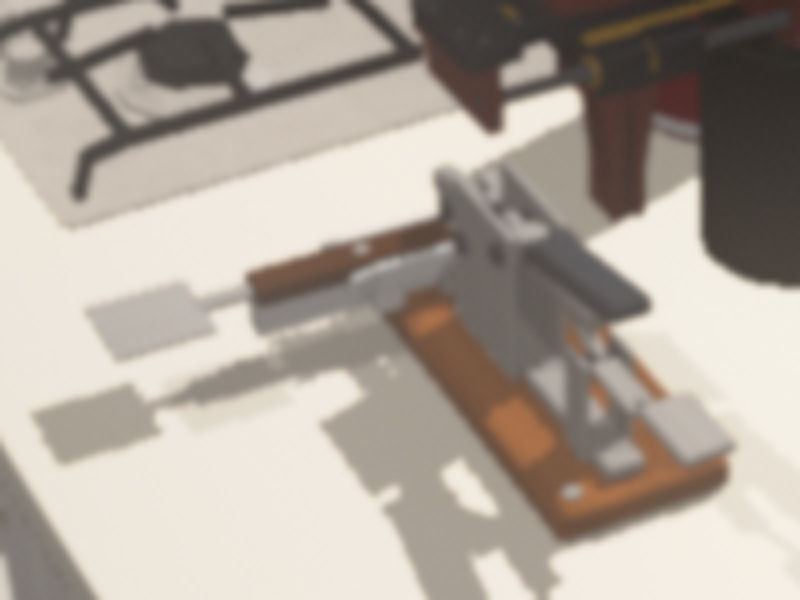

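Emit:
play_rows:
  steps: [1, -0.7, 0, 0, 0, 0, 0, 1, -1.4, 0, 0, 0, 0, 0, 1, -2.0, 0, 0.2, 0, 0, 0, 1, -2.5, 0, 0.5, 0.05, 0.09, 0, 1, -2.7, 0, 0.8, 0.05, 0.09, 0, 1, -2.7, 0, 1.2, 0.05, 0.09, 0, 1, -2.7, 0, 1.4, 0.05, 0.09, 0, 1, -2.7, 0, 1.4, 0.05, 0.09, 0]

```text
t: 11.43
tcp_pos: [0.6076, 0.0127, 0.1325]
orientation: [0.723, 0.691, 0.001, 0.0]
force: [-0.1, 0.2, 0.5]
grip_width: 0.004
```

Run:
```python
from h import *
goal([.606,.012,.096],PSI)
p,d=manip.get_image('side'); cv2.imwrite('pics/side10.png',cv2.resize(p[150:300,200:400,::-1],(800,600),interpolation=2))
```

```text
t 11.43 tcp [0.6076 0.0127 0.1325] pl [ 0.0009 -0.2661  0.1325] F [-0.14  0.22  0.55] gw 0.004 j [-0.41  0.49  0.43  1.76 -0.25  0.94  0.07]
shift [-0.026 -0.055  1.217] rot [ 0.021 -0.012  0.019]
```

View pics/side10.png

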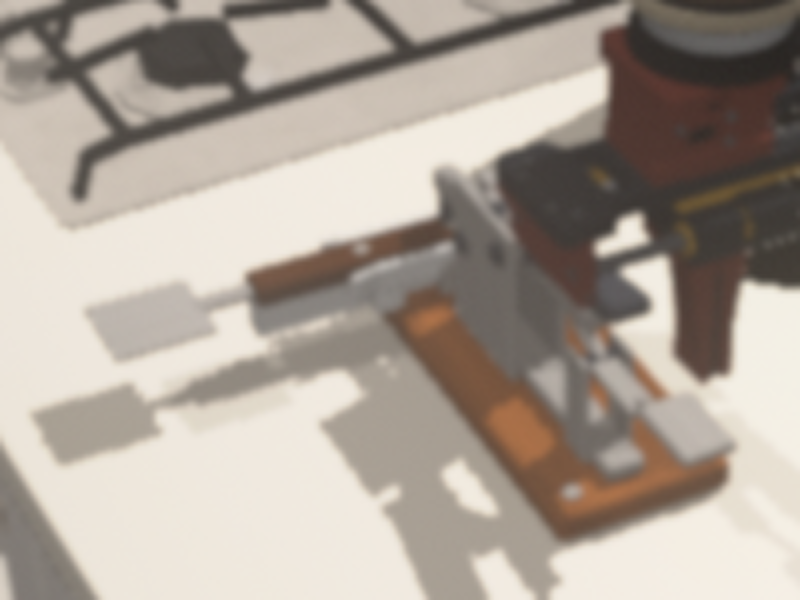

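Emit:
play_rows:
  steps: [1, 0, 0, 0.5, 0, 0, 0, 1, 0, 0, 0.9, 0, 0, 0, 1, 0, 0, 1.1, 0, 0, 0, 1, 0, 0, 1.2, 0, 0, 0, 1, 0, 0, 1.3, 0, 0, 0]

```text
t: 11.9
tcp_pos: [0.6082, 0.013, 0.0942]
orientation: [0.723, 0.691, 0.001, 0.001]
force: [0.0, -0.3, 0.9]
grip_width: 0.003
```

Emit:
play_rows:
  steps: [1, 0, 0, 0.1, 0, 0, 0, 1, 0, 0, 0.2, 0, 0, 0, 1, 0, 0, 0.3, 0, 0, 0, 1, 0, 0, 0.4, 0, 0, 0]

```text
t: 12.23
tcp_pos: [0.6086, 0.0123, 0.0824]
orientation: [0.723, 0.691, 0.002, 0.001]
force: [-0.0, -2.6, 2.5]
grip_width: 0.003
```

Emit:
play_rows:
  steps: [1, 0, 0, 0.1, 0, 0, 0, 1, 0, 0, 0.2, 0, 0, 0, 1, 0, 0, 0.3, 0, 0, 0]

```text
t: 12.48
tcp_pos: [0.6087, 0.0119, 0.0732]
orientation: [0.723, 0.691, 0.002, 0.001]
force: [0.0, -2.0, 0.9]
grip_width: 0.004
```

Run:
```python
from h import *
goal([.606,.012,.06],PSI)
p,d=manip.get_image('side'); cv2.imwrite('pics/side11.png',cv2.resize(p[150:300,200:400,::-1],(800,600),interpolation=2))
```

```text
t 12.48 tcp [0.6087 0.0119 0.0732] pl [ 0.002  -0.2668  0.0732] F [ 0.02 -1.98  0.95] gw 0.004 j [-0.38  0.57  0.39  1.8  -0.29  0.82  0.1 ]
shift [-0.001 -0.091  0.441] rot [ 0.038 -0.004  0.017]
```

View pics/side11.png

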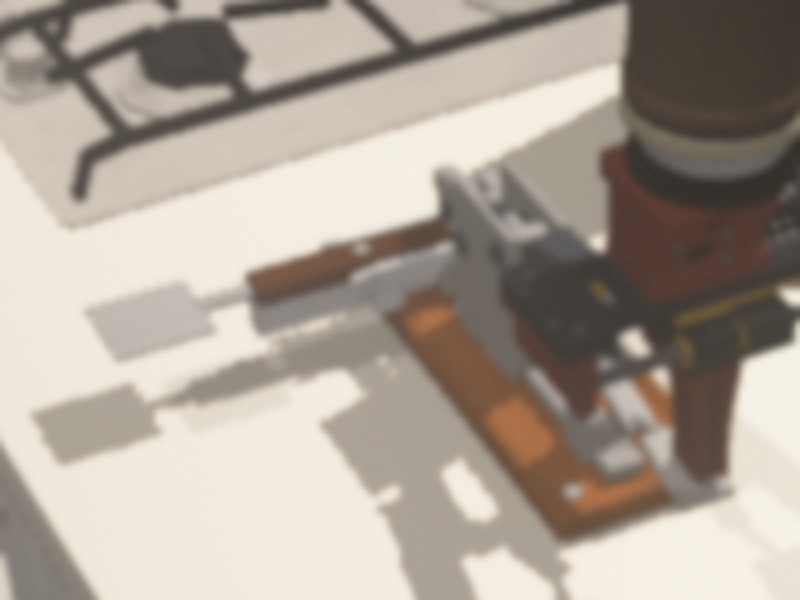

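Emit:
play_rows:
  steps: [1, 0, 0, 0.1, 0, 0, 0, 1, 0, 0, 0.2, 0, 0, 0, 1, 0, 0, 0.3, 0, 0, 0, 1, 0, 0, 0.35, 0, 0, 0]

```text
t: 12.87
tcp_pos: [0.6086, 0.0127, 0.0617]
orientation: [0.723, 0.691, 0.002, 0.001]
force: [1.3, 0.4, 1.9]
grip_width: 0.009
```

Emit:
play_rows:
  steps: [1, 0, 0, 0.07, 0, 0, 0, 1, 0, 0, 0.15, 0, 0, 0, 1, 0, 0, 0.2, 0, 0, 0]

```text
t: 13.12
tcp_pos: [0.6087, 0.0131, 0.0554]
orientation: [0.723, 0.691, 0.002, 0.001]
force: [-1.0, 1.4, 1.5]
grip_width: 0.007
```

Run:
```python
from h import *
goal([.606,.012,.06],PSI)
p,d=manip.get_image('side'); cv2.imwrite('pics/side12.png',cv2.resize(p[150:300,200:400,::-1],(800,600),interpolation=2))
```

```text
t 13.12 tcp [0.6087 0.0131 0.0554] pl [ 0.0019 -0.2656  0.0554] F [-1.03  1.45  1.52] gw 0.007 j [-0.38  0.59  0.38  1.81 -0.3   0.79  0.11]
shift [-0.041 -0.086 -0.152] rot [ 0.034 -0.012  0.026]
```

View pics/side12.png

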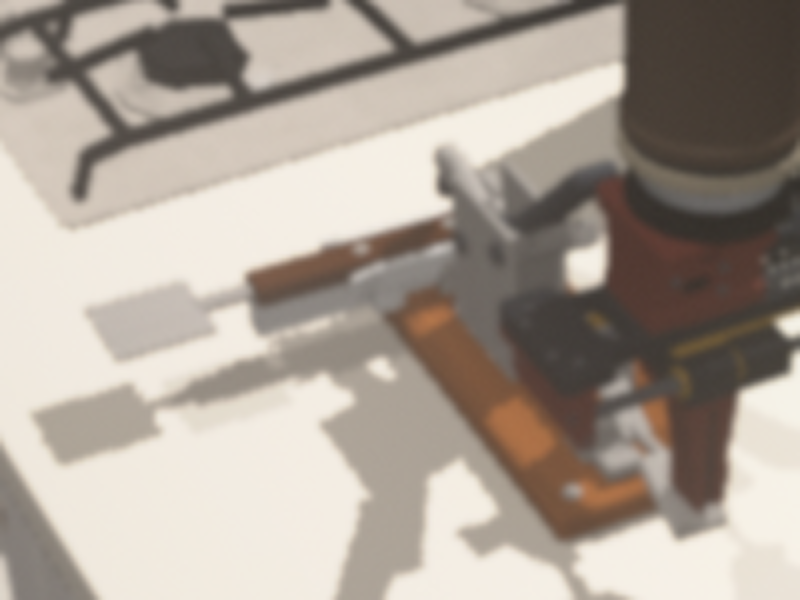

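Emit:
play_rows:
  steps: [1, -0.05, 0, -0.3, 0, 0, 0, 1, -0.1, 0, -0.7, 0, 0, 0, 1, -0.2, 0, -1.3, 0, 0, 0, 1, -0.3, 0, -2, 0, 0, 0, 1, -0.4, 0, -3, 0, 0, 0, 1, -0.5, 0, -4, 0, 0, 0, 1, -0.5, 0, -5, 0, 0, 0, 1, -0.5, 0, -5, 0, 0, 0]

```text
t: 13.83
tcp_pos: [0.6102, -0.0033, 0.2126]
orientation: [0.723, 0.69, 0.005, 0.004]
force: [0.9, 0.6, 0.2]
grip_width: 0.008
```

Run:
```python
from h import *
goal([.606,.012,.06],PSI)
p,d=manip.get_image('side'); cv2.imwrite('pics/side13.png',cv2.resize(p[150:300,200:400,::-1],(800,600),interpolation=2))
p,d=manip.get_image('top'); cv2.imwrite('pics/top13.png',cv2.resize(p[150:330,150:360,::-1],(700,600),interpolation=2))
```

```text
t 13.83 tcp [ 0.6102 -0.0033  0.2126] pl [ 0.0042 -0.2819  0.2126] F [0.88 0.6  0.23] gw 0.008 j [-0.41  0.41  0.46  1.68 -0.2   1.09  0.06]
shift [ 0.49  -0.227  5.086] rot [ 0.122 -0.024  0.011]
```

View pics/side13.png

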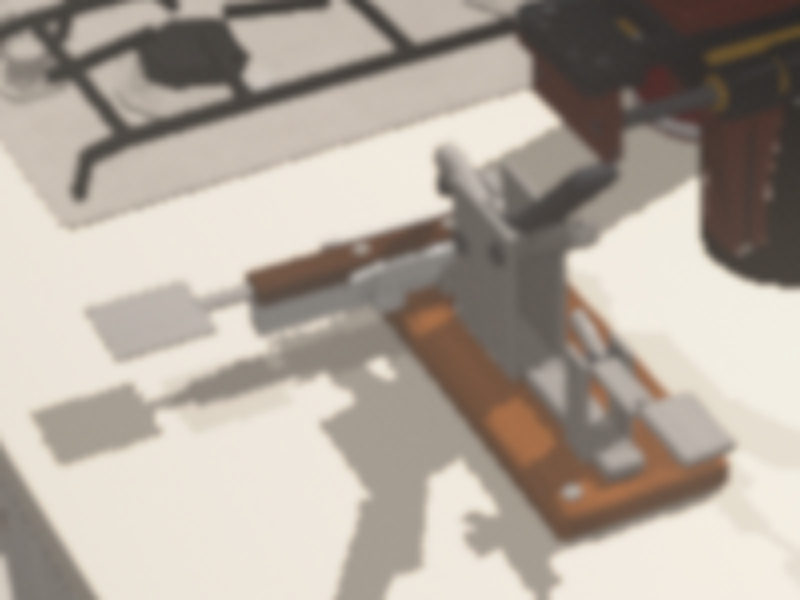

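View pics/top13.png

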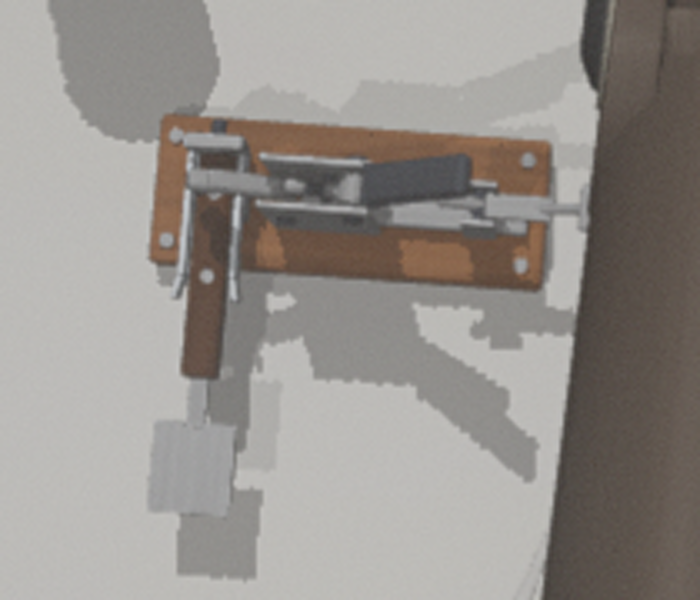

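Run:
```python
from station import manip
print(manip.finish_job()); s=manip.sense(); print(s['t'],s['force'])
```

```text
the job is handed in; nothing more can be done
None
the job is handed in; nothing more can be done
```

The job ran through in order and is handed in at about 14 s; no verdict is reported.

- **Turner:** I pinched it and slid it 25 mm until it went solid at the stop at about 10 N along x, then let go. The last top view shows it straight in its channel, where the slide left it.
- **Pliers:** I pressed the handle down with shut fingers. The push faded to about 1 N as it snapped over centre, then it went solid. With the hand lifted clear, the side view showed it staying locked.
- **Release:** I pressed the paddle about 39 mm at roughly 2 N. The handle sprang open, and I lifted clear. The last pictures show the handle fully up and the lever raised again, though the arm hides most of its paddle from above. Wrist force was near zero.

**What went less well:**
- The wrist force read about 26 N on first touching the handle and about 27 N at its stop. That is more than intended and not far under the 30 N limit. I backed off at once at the stop, but peaks between readings were not seen.
- I could not measure how deep the rivet is pressed, because the jaw hides it. I infer it is home from the lock going solid.
- I did not re-measure the mug and spoon at the end. The arm never went near the mug and passed about 15 cm or more from the spoon.
- My two estimates of the pliers' sideways position, from the turner's line and from the paddle, differed by about 6 mm. That was within the room the pressing places allowed.

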